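Click a plaster mould into the casting cradle

TASK

Take the longer, lower of the two plaster moulds, stand it in the open mouth of the wooden casting cradle, in front of the spring catch, and slide it along the lane over the catch until the catch clicks up behind it and holds it there against the sprung buffer. Plaster chips: push gently, and stop once the catch has sprung up instead of ramming the buffer hard against its back stop. Leave the taller mould where it stands and let go at the end.

Things in the scene. Friction and masses are not known exactly. Their poses are not given: they have to be found in the camera images.
- long_mould_mid (a point): Centre (half-way up) of the longer, lower plaster mould: an off-white two-part block with cut corners and a round pour hole on top, 85 mm long (its own x) by 68 mm wide (its own y) and 57 mm high, about 0.34 kg, standing upright on the table. Grasp it from above across the 68 mm width. It goes into the cradle with its 85 mm length along the lane, either end first.
- tall_mould_mid (a point): Centre (half-way up) of the other plaster mould, which must stay where it stands: 61 by 66 mm and 65 mm high, shorter and taller than the one wanted. The two may stand in either place, left or right of the cradle.
- cradle: Wooden casting cradle, fixed to the table, 318 mm long (x) by 116 mm wide (y). Origin on its centre line at table height; x runs along the lane from the open mouth (x = -0.15) to the end with the buffer (x = 0.17), z up. The lane's floor is 18 mm above the table; the side rails rise to 38 mm and stand 73 mm apart from x = -0.09 on, flaring out towards the mouth.
- lane_mouth (a point): Point on the lane's floor, on its centre line, 100 mm before the cradle's origin: a mould centred over it stands in the mouth, clear of the catch (mould's centre 28.5 mm above this point). Pushing goes along the cradle's +x. Sliding on the floor and over the catch takes up to about 5 N, more if the mould is pressed down.
- lane_end (a point): Point on the lane's floor, 154.5 mm past the mouth point. The catch clicks when the mould's centre is within 24 mm either way of it: catch and buffer sit on one carrier clamped anywhere in that span, place not reported, so feel for it. Low rubber-faced buffer: touches 3 mm before the click with 2 N, +1.5 N per mm, 6 to 7 N at the click, hard back stop 4 mm further at 12 N; over 20 N chips the plaster.
- catch (a joint): Angle of the spring catch in the lane's floor (rad): 0 = up, its square tip 8 mm proud of the floor; about 0.2 = pressed flush by a mould over it. Steel tongue 22 mm wide, 45 mm long, hinged at its end nearer the mouth, rising as a ramp away from it: a mould slides over it inward but not back. Back at 0 once the mould is past = clicked; let go, the buffer then holds the mould against it.
Mind the look-alikes: they are no part of the job. What is shaped like the part that bears long_mould_mid but pink is not meant.

How it is judged:
On the way, in this order (a step that is already met when the one before it is completed fails the run):
1. the long mould stands on the floor of the lane, in the mouth, short of the catch (x of long_mould_mid in the frame of cradle between -0.14 and -0.04 m and y of long_mould_mid in the frame of cradle between -0.012 and 0.012 m and z of long_mould_mid in the frame of cradle below 0.051 m and angle between long_mould_mid's own z axis and vertical below 0.08 rad), for 0.2 s.
2. the mould slides over the catch and holds it down (value of joint catch above 0.1 rad and x of long_mould_mid in the frame of cradle above -0.04 m and z of long_mould_mid in the frame of cradle below 0.052 m), for 0.1 s.
At the end, for the whole second after the job is handed in: The long mould stands upright on the lane's floor, in line between the rails, past the catch: its centre 15 to 95 mm beyond the cradle's origin and within 8 mm of its centre line, the catch sprung up again (below 0.05 rad), at rest and let go (value of joint catch below 0.05 rad and x of long_mould_mid in the frame of cradle between 0.015 and 0.095 m and y of long_mould_mid in the frame of cradle between -0.008 and 0.008 m and z of long_mould_mid in the frame of cradle below 0.051 m and angle between long_mould_mid's own z axis and vertical below 0.08 rad and linear speed of long_mould below 0.01 m/s); the robot touches nothing.
It fails at once if the mould is pressed against the buffer with more than 20 N (contact force between long_mould and buffer above 20 N).
It fails at once if the taller mould is moved more than 30 mm (distance of tall_mould_mid from where it was at the start of the episode above 0.03 m).
It also fails if it takes over 67 s, if anything falls off the work surface, if the arm or the gripper's body presses on something with over 40 N, if the wrist force passes 120 N, or if a joint passes its speed limit or range.

ROBOT

A 7-joint arm with a two-finger parallel gripper is mounted at the origin on a cart in front of the work surface, level with it; the furniture and walls round the work are solid. World frame = base frame: x ahead of the robot, y to its left, z up, the work surface at z = 0. Lengths are in m, angles in rad, forces in N, time in s.
With the tool pointing down it reaches from about 0.425 to 0.925 m from the base axis. Payload 6.8 kg.
Tool frame: the origin (TCP) lies on the centre line of the jaws, within the pads' length; the fingertips stand 17 mm ahead of it and the grasp point (between the pads) lies 2 mm behind it; y points along the fingers, x is the direction in which the jaws open and shut, and the axes are right-handed (so a half turn about y gives the same grasp; the last joint's range is limited). The gripper opens to 85 mm and grips with 20 to 120 N. Pads are 22 mm wide; open, the fingers measure 114 mm over their backs; the gripper's body (76 mm by 85 mm) begins 54 mm behind the grasp point. The pads swing forward as they close: fully open they stand 13 mm farther back than shut.
Start: joints at [-1.397, 0.477, 0.022, 1.555, -0.011, 1.109, -0.083], TCP at [0.188, 0.648, 0.248] pointing down, gripper open.
Joint ranges: [-2.96, 2.96], [-0.34, 2.1], [-1.41, 1.46], [0.24, 2.44], [-1.37, 4.51], [0.17, 1.92], [-2.96, 2.96]. Speed limits (rad/s): [2.39, 2.39, 3.14, 3.14, 3.14, 3.14, 3.14].

INTERFACE

Orientations are given as a unit quaternion [w, x, y, z].
In Python, from station import bot, vision gives the robot as it stands.
- The arm moves only by the tool move_arm, never from a script. Its argument "rows" is a list of rows, each a list of 7 numbers: the shift along the tool's x, y, z in cm, then the turn, a rotation vector about the tool's x, y, z in degrees, then the opening, from 0 (shut) to 1 (fully open). A call has 1 to 12 rows; each row is the pose to reach, as a shift and turn from the pose measured when the call began, along the tool's axes at that moment; what a row does not reach only later rows make up. A row lasts 1/10 s, in which the tool goes at most 50 mm and 8.59 degrees, less where a joint would pass 70% of its speed; a pose out of reach is approached as far as the arm can. A call with a gripper value outside its range is refused whole. The fingers move at their own pace and stop on an object; "squeeze" is the grip in N (left out, the last holds). Time passes only in rows, so rows that repeat a pose let the fingers close. It gives the time, the measured TCP pose, the force and the opening at its end, in the units of the state.
- bot.get_obs(): the state, without advancing time (a new reading comes with each control period).
- vision.read_camera(name): name is "side" or "top"; returns (picture, depth): 384x512x3 uint8, blue, green, red; 384x512 float32, m along the optical axis (not along the pixel's ray), 0 where there is no reading.
- vision.get_calibration(name): a dict with "K" (3x3 intrinsics, pixels), "T" (4x4, takes a point from camera to world coordinates). Camera axes: x right, y up, looking along -z (the intrinsics and any distortion apply to the point x, -y, -z); pixel columns grow to the right and rows downward; lengths in m; the calibration is good to about 2 mm. A picture is of the moment at which its call begins. get_calibration takes no time and is no camera call.
- bot.hand_in(): hands the job in, once; it reports no verdict.
The state is a dict: "t": time; "q": joint angles; "joint_vel": joint speeds; "joint_torque": joint torques, N m; "eef_pos": TCP position; "tool_rot": TCP orientation; "contact_force": force on the tool from outside, world axes, zero at the start; "torque": the same for the moment, N m; "gripper_width": opening from 0.0 (shut) to 1.0 (fully open).
Only numpy, scipy, OpenCV 4.12 (cv2) and the standard library are available. Lean on these libraries where they do the work, as an engineer would, in place of code of your own. Each camera call takes 0.05 s, during which the arm holds its last target.

## Working session

There is one attempt and no reset: what is moved stays moved. The work goes in short steps, Python scripts to look and compute and a tool call to move; the robot and the scene stay as the last step left them, time stands still between calls to the robot, and variables do not carry over. Pictures are saved under pics/ and viewed, and the job is handed in when it is done.

Besides the shell and the picture viewer there is one more tool, called after "Emit:" as name([rows], argument=value, ...), one row to a line, values as JSON. move_arm: Moves the arm, as the interface text tells. Its arguments: {"type":"object","properties":{"rows":{"type":"array","items":{"type":"array","items":{"type":"number"}}},"squeeze":{"type":"number"}},"required":["rows"]}

```bash
ls; mkdir -p pics
python3 - <<'E'
from station import bot, vision
import cv2, numpy as np
for n in ("side","top"):
    p,d=vision.read_camera(n); cv2.imwrite(f"pics/{n}0.png",p); np.savez(f"pics/{n}0.npz",p=p,d=d)
    print(n,vision.get_calibration(n))
print(bot.get_obs())
E
```

```text
pics
side {'K': array([[412.28158316,   0.        , 259.5158783 ],
       [  0.        , 412.28158316, 200.26835269],
       [  0.        ,   0.        ,   1.        ]]), 'T': array([[ 0.99904211, -0.00625209, -0.04331015,  0.50923871],
       [-0.03660176,  0.42304729, -0.90536805, -0.95472405],
       [ 0.02398269,  0.90608604,  0.42241322,  0.45399432],
       [ 0.        ,  0.        ,  0.        ,  1.        ]])}
top {'K': array([[387.8616232 ,   0.        , 253.31510766],
       [  0.        , 387.8616232 , 190.85292978],
       [  0.        ,   0.        ,   1.        ]]), 'T': array([[-0.00990843,  0.99698955, -0.07690031,  0.48869318],
       [-0.99984101, -0.00873783,  0.01554386, -0.06234677],
       [ 0.01482513,  0.0770421 ,  0.99691762,  1.1087099 ],
       [ 0.        ,  0.        ,  0.        ,  1.        ]])}
{'t': 0.1, 'q': array([-1.39708012,  0.47775622,  0.02234725,  1.55632658, -0.01150287,
        1.10932352, -0.08311019]), 'joint_vel': array([ 0.00029603, -0.00216117, -0.0015412 , -0.00413397,  0.00135057,
        0.00047667,  0.00062821]), 'joint_torque': array([ 3.99740209e-03, -5.97762895e+01,  1.61337800e+00, -2.81953561e+01,
        1.27748805e-02,  5.09120160e-03,  1.49212082e-05]), 'eef_pos': array([0.18758844, 0.6478869 , 0.24740799]), 'tool_rot': array([-0.56487246,  0.56565627,  0.4243756 , -0.42527337]), 'contact_force': array([ 0.41039662,  0.34035668, -0.08355342]), 'torque': array([ 0.03104298,  0.00542004, -0.01342525]), 'gripper_width': 1.002237195124831}
```

View pics/top0.png

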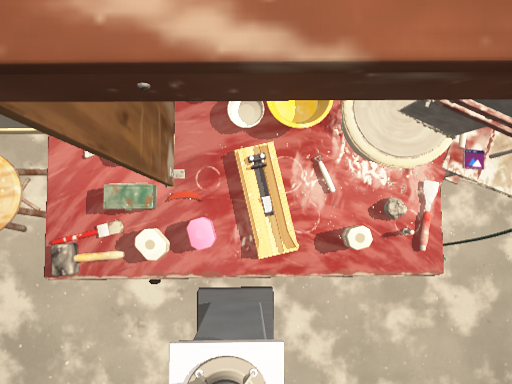

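View pics/side0.png

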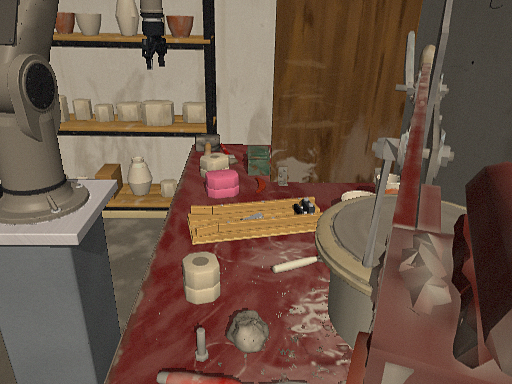

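```bash
cat > h.py <<'E'
import cv2, numpy as np
from station import bot, vision
def cloud(n,d):
    c=vision.get_calibration(n);K,T=c["K"],c["T"]
    v,u=np.mgrid[:d.shape[0],:d.shape[1]]
    P=np.stack([(u-K[0,2])/K[0,0]*d,-(v-K[1,2])/K[1,1]*d,-d],-1)
    return P@T[:3,:3].T+T[:3,3]
def ray(n,u,v,z):
    c=vision.get_calibration(n);K,T=c["K"],c["T"]
    r=T[:3,:3]@np.array([(u-K[0,2])/K[0,0],-(v-K[1,2])/K[1,1],-1]); o=T[:3,3]
    return o+r*(z-o[2])/r[2]
def proj(n,X):
    c=vision.get_calibration(n);K,T=c["K"],c["T"]
    p=T[:3,:3].T@(np.asarray(X)-T[:3,3]); return np.array([K[0,2]+K[0,0]*p[0]/-p[2],K[1,2]-K[1,1]*p[1]/-p[2]])
E
python3 - <<'E'
from h import *
f=np.load("pics/top0.npz");p,d=f["p"],f["d"]
X=cloud("top",d); hsv=cv2.cvtColor(p,cv2.COLOR_BGR2HSV)
for nm,(u0,u1,v0,v1) in dict(L=(128,176,222,268),R=(335,382,218,258),C=(228,305,135,262)).items():
    x=X[v0:v1,u0:u1]; z=x[...,2]; h=hsv[v0:v1,u0:u1]
    print(nm,np.histogram(z[np.isfinite(z)],bins=np.arange(-.01,.1,.005)))
    m=(z>(.035 if nm!='C' else .012))&(z<.1)
    q=x[m]; print(q.shape,q.mean(0),np.median(q[:,2]))
    r=cv2.minAreaRect((q[:,:2]*1000).astype(np.float32)); print(r)
crop=p[135:275,120:390]; cv2.imwrite("pics/topz.png",cv2.resize(crop,None,fx=2.9,fy=2.9,interpolation=cv2.INTER_CUBIC))
crop=p[130:270,220:310]; cv2.imwrite("pics/topc.png",cv2.resize(crop,None,fx=4.2,fy=4.2,interpolation=cv2.INTER_CUBIC))
p=np.load("pics/side0.npz")["p"]
cv2.imwrite("pics/sidec.png",cv2.resize(p[135:315,170:340],None,fx=3.3,fy=3.3,interpolation=cv2.INTER_CUBIC))
E
```

```text
L (array([  8, 748, 617,  16,   8,   9,  26,   6,  14,  11,   7,  18, 248,
       457,   9,   0,   0,   0,   0,   0,   0]), array([-0.01 , -0.005,  0.   ,  0.005,  0.01 ,  0.015,  0.02 ,  0.025,
        0.03 ,  0.035,  0.04 ,  0.045,  0.05 ,  0.055,  0.06 ,  0.065,
        0.07 ,  0.075,  0.08 ,  0.085,  0.09 ,  0.095]))
(750, 3) [0.43039581 0.1981306  0.05508631] 0.05561297912741803
((430.01812744140625, 199.9711456298828), (83.9766845703125, 68.91015625), 41.74043655395508)
R (array([ 16, 720, 537,  20,   6,  12,  12,  19,   3,   9,  15,  11,  11,
        27, 334, 117,   1,   0,   0,   0,   0]), array([-0.01 , -0.005,  0.   ,  0.005,  0.01 ,  0.015,  0.02 ,  0.025,
        0.03 ,  0.035,  0.04 ,  0.045,  0.05 ,  0.055,  0.06 ,  0.065,
        0.07 ,  0.075,  0.08 ,  0.085,  0.09 ,  0.095]))
(525, 3) [ 0.44298682 -0.35986786  0.06190272] 0.06341044377908367
((442.33038330078125, -362.6880798339844), (59.69510269165039, 64.60131072998047), 15.998148918151855)
C (array([  43, 2737, 2615,  631,  352, 1844,  345,   58,  132,  778,  138,
         57,   10,    0,    0,    0,    0,    0,    0,    0,    0]), array([-0.01 , -0.005,  0.   ,  0.005,  0.01 ,  0.015,  0.02 ,  0.025,
        0.03 ,  0.035,  0.04 ,  0.045,  0.05 ,  0.055,  0.06 ,  0.065,
        0.07 ,  0.075,  0.08 ,  0.085,  0.09 ,  0.095]))
(3596, 3) [ 0.55195713 -0.11364507  0.02425977] 0.019126888005798315
((550.684326171875, -114.45797729492188), (314.24554443359375, 114.21448516845703), 12.37663745880127)
```

View pics/topz.png

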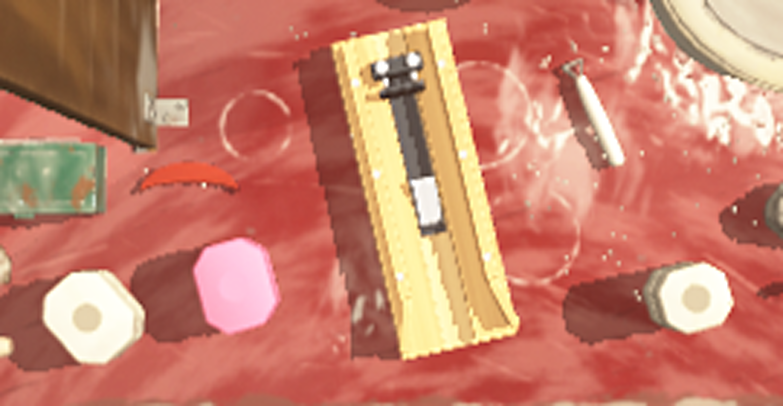

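View pics/topc.png

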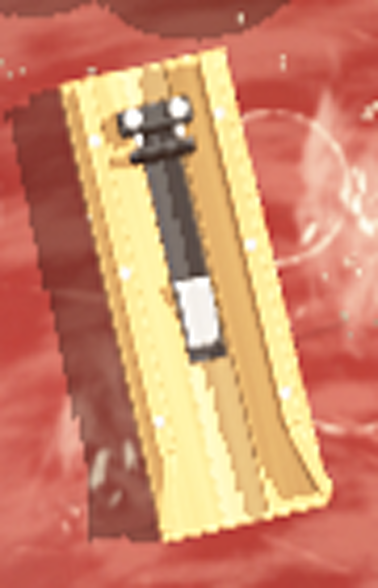

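View pics/sidec.png

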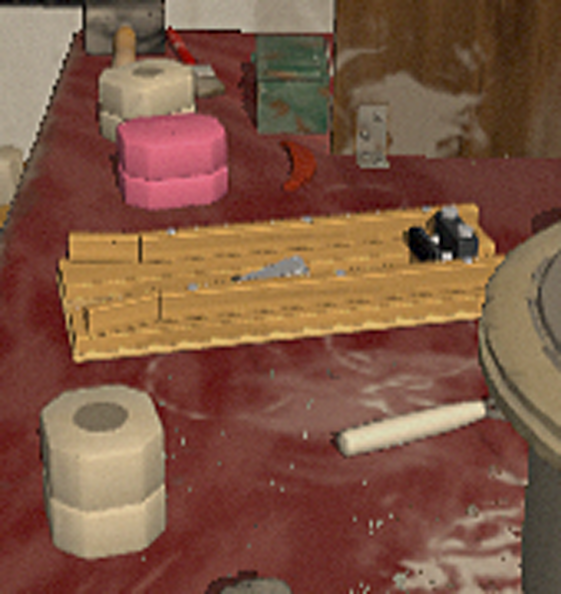

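```bash
cat >> h.py <<'E'
from scipy.spatial.transform import Rotation as R
def tool():
    o=bot.get_obs(); q=o["tool_rot"]; return o, np.array(o["eef_pos"]), R.from_quat([q[1],q[2],q[3],q[0]])
def goal(pos,jawyaw):
    """tool down, jaw axis at jawyaw (deg); picks nearer of half turn. prints shift cm, rotvec deg"""
    o,p,r=tool(); best=None
    for a in (0,180):
        t=np.radians(jawyaw+a); x=np.array([np.cos(t),np.sin(t),0])
        zc=r.as_matrix()
        # approach axis: the tool axis most pointing down
        k=int(np.argmin(zc[2])); 
        if k==2: z=np.array([0,0,-1.]);M=np.stack([x,np.cross(z,x),z],1)
        else: y=np.array([0,0,-1.]);M=np.stack([x,y,np.cross(x,y)],1)
        dr=(r.inv()*R.from_matrix(M)).as_rotvec(degrees=True)
        if best is None or np.linalg.norm(dr)<np.linalg.norm(best): best=dr
        print(" alt",a,np.round(dr,2))
    s=r.inv().apply(np.asarray(pos)-p)*100
    print("t",o["t"],"tcp",p.round(4),"F",o["contact_force"].round(2),"grip",round(o["gripper_width"],3)); print(r.as_matrix().round(3))
    print("shift cm",s.round(2),"rot",best.round(2))
E
python3 - <<'E'
from h import *
f=np.load("pics/top0.npz");p,d=f["p"],f["d"]; X=cloud("top",d); hsv=cv2.cvtColor(p,cv2.COLOR_BGR2HSV)
x=X[222:268,128:176]; q=x[(x[...,2]>.049)&(x[...,2]<.065)]
print("Ltop",cv2.minAreaRect((q[:,:2]*1000).astype(np.float32)), q.mean(0))
q=q[q[:,2]>.052]; print(cv2.minAreaRect((q[:,:2]*1000).astype(np.float32)), q.mean(0))
x=X[135:262,228:305]; m=(x[...,2]>.030)&(x[...,2]<.05); q=x[m]
r=cv2.minAreaRect((q[:,:2]*1000).astype(np.float32)); print("rails",r,np.median(q[:,2]))
sh=x[(x[...,2]>.012)&(x[...,2]<.022)]
th=np.radians(12.4)
# rails only: fit by lateral coordinate
c=np.array(r[0])/1000; D=np.array([np.cos(th),np.sin(th)]);N=np.array([-D[1],D[0]])
a=(q[:,:2]-c)@D; b=(q[:,:2]-c)@N
for s in (1,-1):
    k=(b*s>.03)&(a>-.08)&(a<.12); pf=np.polyfit(a[k],b[k],1); print(s,pf,np.degrees(pf[0]),np.histogram(b[k],10))
# wooden board
w=X[100:190,0:175]; print("board z",np.percentile(w[...,2],[5,50,95])); 
k=w[w[...,2]>.15]; print(k.min(0),k.max(0))
# catch white & dark
for nm,mm in dict(white=(hsv[...,1]<60)&(hsv[...,2]>140),dark=hsv[...,2]<90).items():
    M=np.zeros(d.shape,bool);M[145:225,240:285]=mm[145:225,240:285]
    q=X[M]; a=(q[:,:2]-c)@D; b=(q[:,:2]-c)@N
    i=np.argsort(a); print(nm,np.c_[a,b,q[:,2]][i][::max(1,len(i)//14)].round(4))
goal([.43,.199,.2],41.7+90)
E
```

```text
Ltop ((430.0106506347656, 200.03953552246094), (83.89972686767578, 68.51911926269531), 41.27511215209961) [0.42993521 0.19929087 0.05568068]
((430.2188720703125, 199.74110412597656), (83.98323822021484, 67.42041778564453), 41.78170394897461) [0.43015043 0.19952476 0.05588405]
rails ((552.7598876953125, -116.64656066894531), (300.6711730957031, 113.78392028808594), 11.297988891601562) 0.03775287534427996
1 [0.0002946 0.0452087] 0.016879268812290557 (array([32, 34, 29, 31, 30, 31, 31, 32, 30, 35]), array([0.03922605, 0.04042063, 0.04161521, 0.0428098 , 0.04400438,
       0.04519896, 0.04639354, 0.04758813, 0.04878271, 0.04997729,
       0.05117187]))
-1 [-0.0004222 -0.0394035] -0.024190338437346 (array([27, 32, 25, 39, 30, 33, 30, 33, 35, 40]), array([-0.04591112, -0.04467191, -0.0434327 , -0.04219349, -0.04095428,
       -0.03971506, -0.03847585, -0.03723664, -0.03599743, -0.03475822,
       -0.033519  ]))
board z [-0.85103699  0.14820502  0.72693896]
[ 0.48869318 -0.06234677  0.15008624] [0.79019341 0.17034779 1.1087099 ]
white [[-0.0727  0.0123  0.005 ]
 [-0.0382 -0.001   0.0155]
 [
[... 386 characters left out ...]
.0093  0.0021  0.0087]
 [ 0.0238  0.0016  0.0091]
 [ 0.0516 -0.0047  0.0106]
 [ 0.0832  0.0024  0.0063]
 [ 0.0889 -0.0066  0.0344]
 [ 0.0893  0.0161  0.0269]
 [ 0.09   -0.0156  0.0327]
 [ 0.0903 -0.0127  0.0346]
 [ 0.0916  0.0186  0.0355]
 [ 0.1033  0.0008  0.008 ]
 [ 0.1077  0.0086  0.01  ]
 [ 0.1087  0.026   0.0289]
 [ 0.109   0.026   0.0453]
 [ 0.1092  0.0029  0.029 ]
 [ 0.1157  0.0273  0.0416]]
 alt 0 [-4.000e-02 -5.785e+01 -9.000e-02]
 alt 180 [ 1.1000e-01  1.2215e+02 -5.0000e-02]
t 0.1 tcp [0.1876 0.6479 0.2474] F [ 0.41  0.34 -0.08] grip 1.002
[[ 0.278 -0.    -0.961]
 [ 0.961 -0.002  0.278]
 [-0.002 -1.    -0.   ]]
shift cm [-36.37   4.81 -35.77] rot [-4.000e-02 -5.785e+01 -9.000e-02]
```

Emit:
move_arm([
  [-36.4, 7, -35.8, 0, -57.9, 0, 1],
  [-36.4, 7, -35.8, 0, -57.9, 0, 1],
  [-36.4, 7, -35.8, 0, -57.9, 0, 1],
  [-36.4, 7, -35.8, 0, -57.9, 0, 1],
  [-36.4, 7, -35.8, 0, -57.9, 0, 1],
  [-36.4, 7, -35.8, 0, -57.9, 0, 1],
  [-36.4, 7, -35.8, 0, -57.9, 0, 1],
  [-36.4, 7, -35.8, 0, -57.9, 0, 1],
  [-36.4, 7, -35.8, 0, -57.9, 0, 1],
  [-36.4, 7, -35.8, 0, -57.9, 0, 1],
  [-36.4, 7, -35.8, 0, -57.9, 0, 1],
  [-36.4, 7, -35.8, 0, -57.9, 0, 1],
], squeeze=30)

```text
t: 1.3
eef_pos: [0.4312, 0.1948, 0.1774]
tool_rot: [0.291, -0.291, -0.643, 0.646]
contact_force: [-0.6, 0.7, -0.4]
gripper_width: 0.997
```

Run:
```python
from h import *
for n in ("top","side"):
    p,d=vision.read_camera(n); cv2.imwrite(f"pics/{n}1.png",p)
goal([.43,.1995,.044],131.7); print(bot.get_obs()["q"].round(3))
```

```text
alt 0 [-0.09  0.02 -0.03]
 alt 180 [-4.0000e-02 -1.7998e+02  1.4000e-01]
t 1.4 tcp [0.4299 0.1989 0.1779] F [-0.09 -0.07 -0.59] grip 0.999
[[-0.665 -0.001 -0.746]
 [ 0.746 -0.001 -0.665]
 [-0.    -1.     0.002]]
shift cm [ 0.05 13.39 -0.07] rot [-0.09  0.02 -0.03]
[-0.579  0.237  0.015  2.094 -0.004  0.811  1.738]
```

View pics/side1.png

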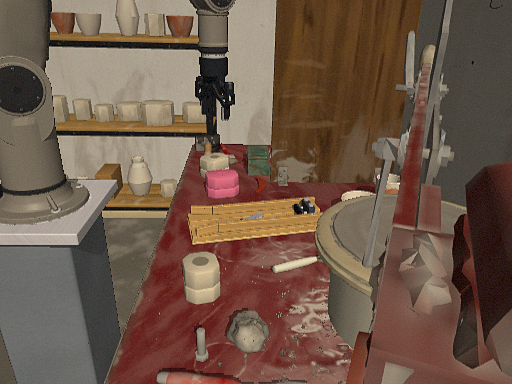

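View pics/top1.png

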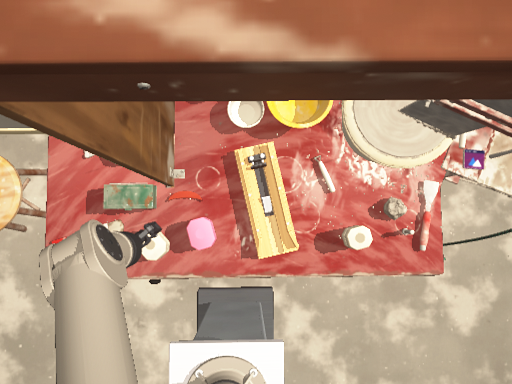

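Emit:
move_arm([
  [0, 4, 0, 0, 0, 0, 1],
  [0, 8, 0, 0, 0, 0, 1],
  [0, 11, 0, 0, 0, 0, 1],
  [0.05, 12.5, -0.07, 0, 0, 0, 1],
  [0.05, 13.4, -0.07, 0, 0, 0, 1],
  [0.05, 13.4, -0.07, 0, 0, 0, 1],
])

```text
t: 2.0
eef_pos: [0.4291, 0.2006, 0.0432]
tool_rot: [0.289, -0.288, -0.645, 0.647]
contact_force: [0.5, -0.3, -0.5]
gripper_width: 1.0
```

Emit:
move_arm([
  [0, 0, 0, 0, 0, 0, 0.7],
  [0, 0, 0, 0, 0, 0, 0.6],
  [0, 0, 0, 0, 0, 0, 0.5],
  [0, 0, 0, 0, 0, 0, 0.5],
  [0, 0, 0, 0, 0, 0, 0.5],
  [0, 0, 0, 0, 0, 0, 0.5],
  [0, 0, 0, 0, 0, 0, 0.5],
  [0, 0, 0, 0, 0, 0, 0.5],
], squeeze=35)

```text
t: 2.8
eef_pos: [0.4293, 0.2018, 0.0443]
tool_rot: [0.289, -0.288, -0.646, 0.646]
contact_force: [-3.3, 2.7, 7.6]
gripper_width: 0.766
```

Run:
```python
from h import *
goal([.43,.1995,.18],131.7); print(bot.get_obs()["q"].round(3))
```

```text
alt 0 [-0.05  0.2   0.05]
 alt 180 [ 7.000e-02 -1.798e+02  8.000e-02]
t 2.8 tcp [0.4293 0.2018 0.0443] F [-3.29  2.65  7.62] grip 0.766
[[-0.668 -0.001 -0.744]
 [ 0.744 -0.    -0.668]
 [ 0.001 -1.     0.001]]
shift cm [ -0.2  -13.57   0.12] rot [-0.05  0.2   0.05]
[-0.575  0.471  0.005  2.175 -0.006  0.497  1.737]
```

Emit:
move_arm([
  [0, -2, 0, 0, 0, 0, 0.5],
  [0, -5, 0, 0, 0, 0, 0.5],
  [0, -9, 0, 0, 0, 0, 0.5],
  [0, -12, -1, 0, 0, 0, 0.5],
  [0, -12, -2, 0, 0, 0, 0.5],
])

```text
t: 3.3
eef_pos: [0.447, 0.2163, 0.1685]
tool_rot: [-0.287, 0.29, 0.648, -0.643]
contact_force: [1.8, 0.6, -2.7]
gripper_width: 0.766
```

Run:
```python
from h import *
goal([.443,-.138,.16],102.4); print(bot.get_obs()["q"].round(3))
p,d=vision.read_camera("side"); cv2.imwrite("pics/side2.png",p)
```

```text
alt 0 [ 0.42 29.45  0.07]
 alt 180 [ 9.0000e-02 -1.5055e+02 -5.7000e-01]
t 3.3 tcp [0.447  0.2163 0.1685] F [ 1.84  0.63 -2.71] grip 0.766
[[-0.667  0.006 -0.745]
 [ 0.745  0.004 -0.667]
 [-0.001 -1.    -0.007]]
shift cm [-26.12   0.7   23.94] rot [ 0.42 29.45  0.07]
[-0.589  0.282  0.015  2.059 -0.006  0.793  1.731]
```

View pics/side2.png

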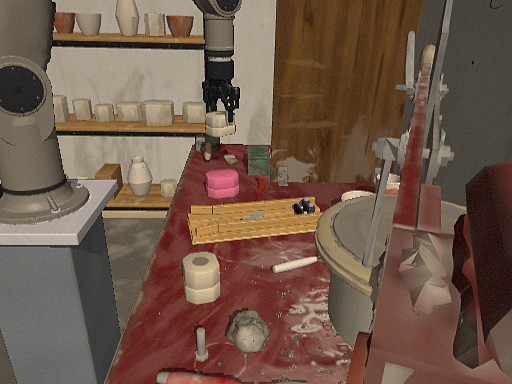

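Emit:
move_arm([
  [-2, 0, 2, 0, 2.5, 0, 0.5],
  [-5, 0, 4.6, 0, 6, 0, 0.5],
  [-8, 0, 7.5, 0, 9, 0, 0.5],
  [-11, 0, 10, 0, 12, 0, 0.5],
  [-14, 0, 12.8, 0, 16, 0, 0.5],
  [-17, 0, 15.5, 0, 20, 0, 0.5],
  [-20, 0, 18.3, 0, 23, 0, 0.5],
  [-23, 0.3, 21, 0, 26, 0, 0.5],
  [-25, 0.6, 23, 0, 28, 0, 0.5],
  [-26, 0.7, 23.9, 0.4, 29.4, 0, 0.5],
  [-26.1, 0.7, 23.9, 0.4, 29.5, 0, 0.5],
  [-26.1, 0.7, 23.9, 0.4, 29.5, 0, 0.5],
])

```text
t: 4.55
eef_pos: [0.4436, -0.1354, 0.1574]
tool_rot: [0.444, -0.442, -0.551, 0.552]
contact_force: [0.5, 0.7, -2.1]
gripper_width: 0.766
```

Run:
```python
from h import *
goal([.4237,-.1424,.115],102.4); print(bot.get_obs()["q"].round(3))
for n in ("top","side"):
    p,d=vision.read_camera(n); np.savez(f"pics/{n}3.npz",p=p,d=d); cv2.imwrite(f"pics/{n}3.png",cv2.resize(p[130:330,150:420] if n=="top" else p[80:330,150:400],None,fx=2.4,fy=2.4,interpolation=cv2.INTER_CUBIC))
```

```text
alt 0 [-0.14  0.09  0.11]
 alt 180 [ 1.7000e-01 -1.7991e+02  2.2000e-01]
t 4.55 tcp [ 0.4436 -0.1354  0.1574] F [ 0.46  0.74 -2.12] grip 0.766
[[-0.216 -0.003 -0.976]
 [ 0.976  0.001 -0.216]
 [ 0.002 -1.     0.002]]
shift cm [-0.26  4.25  2.08] rot [-0.14  0.09  0.11]
[-0.091  0.258  0.293  2.147 -0.109  0.753  2.063]
```

View pics/side3.png

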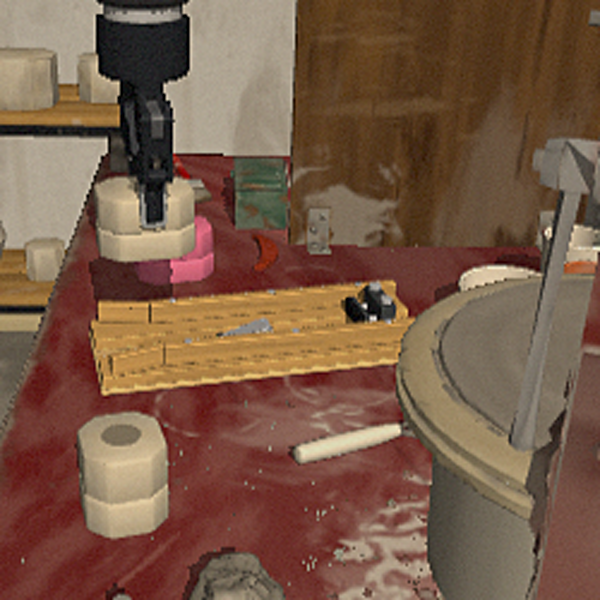

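View pics/top3.png

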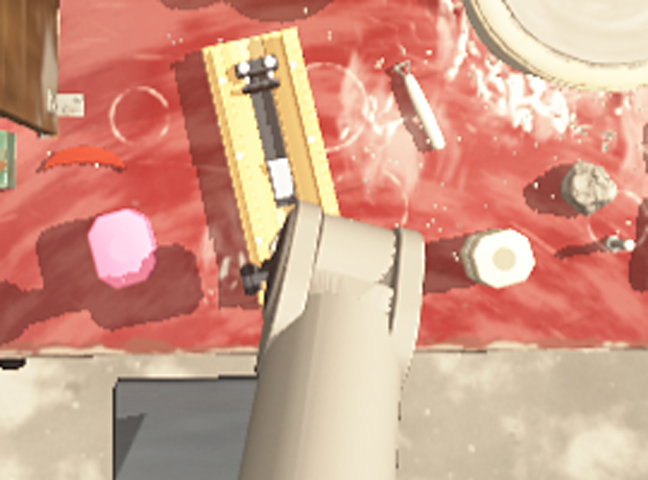

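```bash
cat >> h.py <<'E'
th=np.radians(12.4); D=np.array([np.cos(th),np.sin(th)]);N=np.array([-D[1],D[0]]); O=np.array([.5409,-.1166])
def cr(P):
    P=np.asarray(P); return np.concatenate([((P[...,:2]-O)@D)[...,None],((P[...,:2]-O)@N)[...,None],P[...,2:3]],-1)
E
python3 - <<'E'
from h import *
f=np.load("pics/side3.npz");p,d=f["p"],f["d"]; C=cr(cloud("side",d)); hsv=cv2.cvtColor(p,cv2.COLOR_BGR2HSV)
print("tcp in cradle",cr(tool()[1]))
m=(abs(C[...,0]+.1)<.07)&(abs(C[...,1])<.07)&(C[...,2]>.1)&(C[...,2]<.19)&(hsv[...,2]>100)
q=C[m]; print(len(q),q.min(0),q.max(0),q.mean(0))
q2=q[(q[:,2]<.135)]; print("low x ext",np.percentile(q2[:,0],[1,99]),"y",np.percentile(q2[:,1],[2,10,50,90]))
for z in np.arange(.1,.18,.006):
    s=q[abs(q[:,2]-z)<.003]; 
    if len(s)>3: print(round(z,3),len(s),np.percentile(s[:,0],[0,50,100]).round(4),np.percentile(s[:,1],[0,20,50,100]).round(4))
fc=q[(abs(q[:,0]-q[:,0].mean())<.02)&(q[:,1]<-.025)&(q[:,2]<.14)]; print("face fit",np.polyfit(fc[:,0],fc[:,1],1),np.polyfit(fc[:,2],fc[:,1],1))
# cradle
m=(abs(C[...,1])<.075)&(C[...,0]>-.17)&(C[...,0]<.19)&(C[...,2]>.003)&(C[...,2]<.045)
q=C[m]; print("cradle",np.percentile(q,[.5,99.5],axis=0))
s=q[(q[:,2]>.008)&(q[:,2]<.03)&(q[:,1]<-.045)&(abs(q[:,0])<.12)]; print("outer face",np.median(s[:,1]),np.polyfit(s[:,0],s[:,1],1))
s=q[(q[:,2]>.034)&(abs(q[:,0])<.08)]
for sg in(1,-1):
    b=s[s[:,1]*sg>.03][:,1]; print("rail",sg,np.percentile(b,[2,50,98]),np.median(s[s[:,1]*sg>.03][:,2]))
E
```

```text
tcp in cradle [-0.09870695  0.00302667  0.15779429]
1148 [-0.14289361 -0.04085615  0.11342968] [-0.05849517  0.0312437   0.17821991] [-0.10449306 -0.02220131  0.14646531]
low x ext [-0.14161953 -0.06134352] y [-0.03338196 -0.03227662 -0.0300469  -0.01871135]
0.112 16 [-0.1378 -0.1029 -0.0667] [-0.0311 -0.0296 -0.0293 -0.0191]
0.118 98 [-0.1414 -0.102  -0.0586] [-0.0344 -0.0314 -0.03   -0.0125]
0.124 104 [-0.1412 -0.1019 -0.0585] [-0.0338 -0.0314 -0.0304 -0.0121]
0.13 110 [-0.1429 -0.1069 -0.0613] [-0.0351 -0.0318 -0.03   -0.0152]
0.136 137 [-0.1427 -0.1036 -0.0606] [-0.0333 -0.031  -0.0279  0.0108]
0.142 80 [-0.1422 -0.1077 -0.0613] [-0.0335 -0.0312 -0.0294 -0.0147]
0.148 93 [-0.142  -0.1081 -0.0612] [-0.0383 -0.0329 -0.0294 -0.0122]
0.154 91 [-0.1421 -0.1116 -0.0608] [-0.0409 -0.0318 -0.0291 -0.0143]
0.16 88 [-0.1416 -0.1121 -0.0608] [-0.04   -0.032  -0.029  -0.0115]
0.166 220 [-0.1425 -0.1163 -0.0605] [-0.0389 -0.029  -0.0168  0.0312]
0.172 108 [-0.1401 -0.1115 -0.0624] [-0.0375 -0.019   0.0017  0.0304]
face fit [-0.00108235 -0.03079808] [ 0.05644647 -0.0378869 ]
cradle [[-0.14980299 -0.05938453  0.00329177]
 [ 0.15733995  0.04929644  0.04408045]]
outer face -0.051469277442590354 [ 0.00178428 -0.05197359]
rail 1 [0.03475511 0.0390463  0.04764029] 0.03704042049454509
rail -1 [-0.05014145 -0.0456318  -0.03756089] 0.036996851635677286
```

Emit:
move_arm([
  [-0.2, 2, 1, 0, 0, 0, 0.5],
  [-0.37, 4, 1.8, 0, 0, 0, 0.5],
  [-0.37, 6, 1.8, 0, 0, 0, 0.5],
  [-0.37, 7, 1.8, 0, 0, 0, 0.5],
  [-0.37, 7.5, 1.8, -0.1, 0, 0.1, 0.5],
  [-0.37, 7.5, 1.8, -0.1, 0, 0.1, 0.5],
])

```text
t: 5.25
eef_pos: [0.4271, -0.1416, 0.0826]
tool_rot: [-0.442, 0.442, 0.552, -0.552]
contact_force: [0.5, -0.4, -3.7]
gripper_width: 0.768
```

Run:
```python
from h import *
o,p,r=tool(); print(cr(p),o["contact_force"]); goal(list(O-.117*D-.0005*N)+[.063],102.4)
p,d=vision.read_camera("side"); cv2.imwrite("pics/side4.png",cv2.resize(p[130:280,150:340],None,fx=3.5,fy=3.5,interpolation=cv2.INTER_CUBIC))
C=cr(cloud("side",d)); hsv=cv2.cvtColor(p,cv2.COLOR_BGR2HSV)
m=(abs(C[...,0]+.12)<.06)&(abs(C[...,1])<.045)&(C[...,2]>.045)&(C[...,2]<.1)&(hsv[...,1]<80)&(hsv[...,2]>100)
q=C[m]; print(np.percentile(q,[1,50,99],axis=0)); s=q[(abs(q[:,0]+.12)<.02)&(q[:,2]<.075)];print("face",np.median(s[:,1]))
```

```text
[-1.16513959e-01  1.52817946e-06  8.26430251e-02] [ 0.52108612 -0.40245853 -3.65855   ]
 alt 0 [-0.02  0.26  0.02]
 alt 180 [ 4.0000e-02 -1.7974e+02  3.0000e-02]
t 5.25 tcp [ 0.4271 -0.1416  0.0826] F [ 0.52 -0.4  -3.66] grip 0.768
[[-0.219 -0.    -0.976]
 [ 0.976  0.    -0.219]
 [ 0.    -1.     0.   ]]
shift cm [-0.05  1.96  0.05] rot [-0.02  0.26  0.02]
[[-0.15935974 -0.04036665  0.04579446]
 [-0.12859825 -0.02972321  0.07615789]
 [-0.07912663  0.02481053  0.09522726]]
face -0.03372983804226981
```

View pics/side4.png

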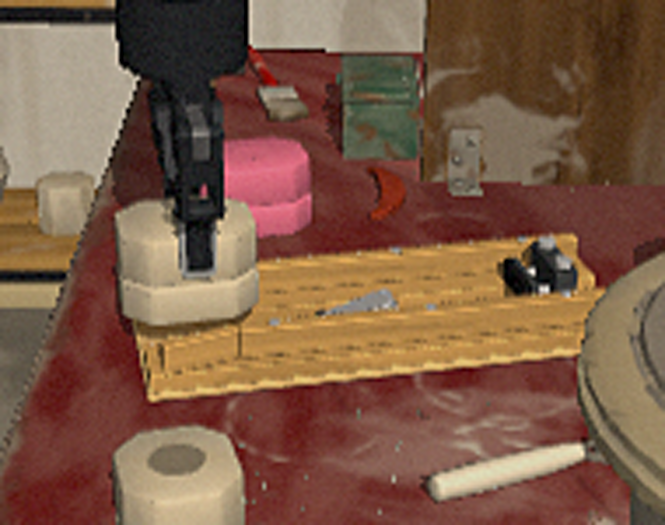

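Emit:
move_arm([
  [-0.07, 0.6, 0.05, 0, 0, 0, 0.5],
  [-0.07, 1.2, 0.05, 0, 0.2, 0, 0.5],
  [-0.07, 1.6, 0.05, 0, 0.2, 0, 0.5],
  [-0.07, 1.75, 0.05, 0, 0.2, 0, 0.5],
  [-0.07, 1.75, 0.05, 0, 0.2, 0, 0.5],
])

```text
t: 5.8
eef_pos: [0.4269, -0.1427, 0.0653]
tool_rot: [-0.443, 0.443, 0.551, -0.551]
contact_force: [0.8, 0.1, -3.5]
gripper_width: 0.767
```

Emit:
move_arm([
  [0, 0.1, 0, 0, 0, 0, 0.5],
  [0, 0.2, 0, 0, 0, 0, 0.5],
  [0, 0.2, 0, 0, 0, 0, 0.5],
])

```text
t: 6.1
eef_pos: [0.4269, -0.1427, 0.0633]
tool_rot: [-0.443, 0.443, 0.551, -0.551]
contact_force: [0.1, 1.0, -2.2]
gripper_width: 0.768
```

Emit:
move_arm([
  [0, 0.1, 0, 0, 0, 0, 0.5],
  [0, 0.1, 0, 0, 0, 0, 0.5],
])

```text
t: 6.3
eef_pos: [0.427, -0.1427, 0.0624]
tool_rot: [-0.443, 0.443, 0.551, -0.551]
contact_force: [0.1, 0.7, -1.7]
gripper_width: 0.769
```

Run:
```python
from h import *
o,p,r=tool(); print(cr(p),o["contact_force"])
```

```text
[-0.1168743  -0.00104233  0.06236651] [ 0.08843746  0.72002472 -1.67951966]
```

Emit:
move_arm([
  [0, 0.05, 0, 0, 0, 0, 0.5],
  [0, 0.05, -0.3, 0, 0, 0, 0.5],
  [0, 0.05, -0.8, 0, 0, 0, 0.5],
  [0, 0.05, -1.3, 0, 0, 0, 0.5],
  [0, 0.05, -1.8, 0, 0, 0, 0.5],
  [0, 0.05, -2.3, 0, 0, 0, 0.5],
  [0, 0.05, -2.3, 0, 0, 0, 0.5],
])

```text
t: 7.0
eef_pos: [0.4429, -0.1393, 0.0623]
tool_rot: [0.448, -0.441, -0.548, 0.552]
contact_force: [-21.3, -2.8, 32.3]
gripper_width: 0.766
```

Run:
```python
from h import *
o,p,r=tool(); F=o["contact_force"]; print(cr(p),F@np.r_[D,0],F@np.r_[N,0],F[2],o["torque"])
p,d=vision.read_camera("side"); cv2.imwrite("pics/side5.png",cv2.resize(p[130:280,150:340],None,fx=3.5,fy=3.5,interpolation=cv2.INTER_CUBIC))
C=cr(cloud("side",d)); hsv=cv2.cvtColor(p,cv2.COLOR_BGR2HSV)
m=(abs(C[...,0]+.1)<.06)&(abs(C[...,1])<.045)&(C[...,2]>.045)&(C[...,2]<.1)&(hsv[...,1]<80)&(hsv[...,2]>100)
q=C[m]; print(np.percentile(q,[1,50,99],axis=0)); s=q[(abs(q[:,0]+.1)<.02)&(q[:,2]<.065)];print("face",np.median(s[:,1]))
```

```text
[-0.10064127 -0.00114533  0.06228629] -21.43478520260324 1.8510696338653168 32.31962871948027 [-0.96292621  4.40007072 -0.25065443]
[[-0.14393041 -0.04226782  0.04569607]
 [-0.11643222 -0.0267962   0.06976677]
 [-0.06432023  0.02566742  0.07739718]]
face -0.03565502977760714
```

View pics/side5.png

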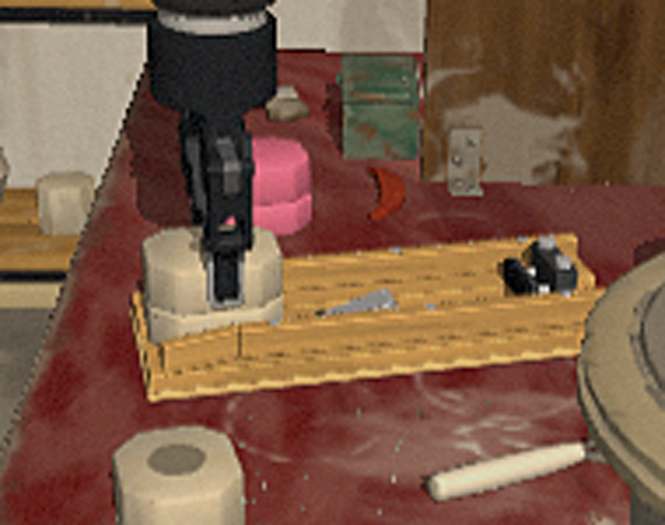

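Emit:
move_arm([
  [0, -0.1, 0.2, 0, 0, 0, 0.5],
  [0, -0.2, 0.3, 0, 0, 0, 0.5],
  [0, -0.2, 0.3, 0, 0, 0, 0.5],
])

```text
t: 7.35
eef_pos: [0.4404, -0.1398, 0.0644]
tool_rot: [0.447, -0.441, -0.548, 0.552]
contact_force: [0.1, 0.2, -3.2]
gripper_width: 0.769
```

Run:
```python
from h import *
o,p,r=tool(); F=o["contact_force"]; print(cr(p),F@np.r_[D,0],F@np.r_[N,0],F[2],o["torque"]); print(r.as_matrix().round(3))
p,d=vision.read_camera("side"); cv2.imwrite("pics/side6.png",cv2.resize(p[170:240,180:260],None,fx=7,fy=7,interpolation=cv2.INTER_CUBIC))
C=cr(cloud("side",d)); hsv=cv2.cvtColor(p,cv2.COLOR_BGR2HSV)
m=(abs(C[...,0]+.1)<.06)&(abs(C[...,1])<.04)&(C[...,2]>.045)&(C[...,2]<.1)&(hsv[...,1]<80)&(hsv[...,2]>100)
q=C[m]; t=q[q[:,2]>.07]; print("top fit z~x,y",np.linalg.lstsq(np.c_[t[:,:2],np.ones(len(t))],t[:,2],rcond=None)[0],t.mean(0), np.percentile(q[:,0],[1,99]))
# finger: near dark pixels y<-.04
k=(C[...,1]<-.037)&(C[...,1]>-.07)&(abs(C[...,0]+.1)<.03)&(C[...,2]>.03)&(C[...,2]<.09)&(hsv[...,2]<200)&(hsv[...,1]<70)
print("finger",np.percentile(C[k],[1,5,50,95,99],axis=0).round(4))
```

```text
[-0.10317321 -0.00111846  0.06438233] 0.16172556528217458 0.12245590957293266 -3.2290246984446505 [-0.0450481  -0.06324988  0.03008067]
[[-0.212 -0.01  -0.977]
 [ 0.977  0.001 -0.212]
 [ 0.004 -1.     0.01 ]]
top fit z~x,y [-0.00189071  0.03612045  0.07524248] [-0.11110278 -0.009996    0.07509148] [-0.14612608 -0.06631324]
finger [[-0.1134 -0.0506  0.0392]
 [-0.1128 -0.0489  0.0548]
 [-0.1034 -0.0443  0.0717]
 [-0.092  -0.039   0.0879]
 [-0.0724 -0.038   0.0893]]
```

View pics/side6.png

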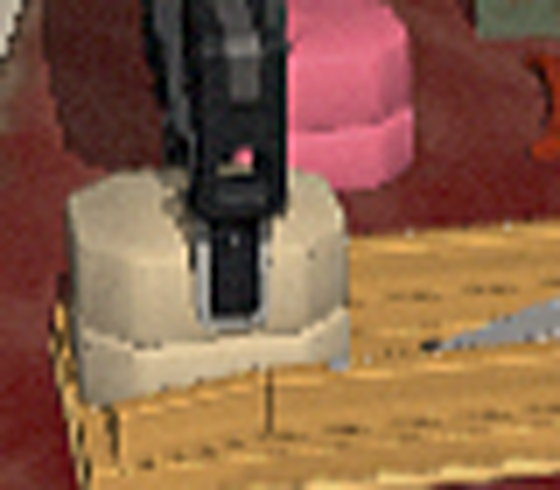

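Run:
```python
from h import *
goal(list(O-.09*D-.001*N)+[.0637],102.4)
```

```text
alt 0 [-0.56 -0.17  0.21]
 alt 180 [ -0.33 179.83  -0.88]
t 7.4 tcp [ 0.4406 -0.1397  0.0643] F [-0.65 -0.51 -2.9 ] grip 0.767
[[-0.212 -0.01  -0.977]
 [ 0.977  0.002 -0.212]
 [ 0.004 -1.     0.01 ]]
shift cm [ 0.01  0.05 -1.29] rot [-0.56 -0.17  0.21]
```

Emit:
move_arm([
  [0, 0.05, -0.3, -0.6, -0.2, 0.2, 0.5],
  [0, 0.05, -0.6, -0.6, -0.2, 0.2, 0.5],
  [0, 0.05, -0.8, -0.6, -0.2, 0.2, 0.5],
  [0, 0.05, -0.8, -0.6, -0.2, 0.2, 0.5],
])

```text
t: 7.8
eef_pos: [0.449, -0.1378, 0.0637]
tool_rot: [-0.443, 0.443, 0.552, -0.551]
contact_force: [-0.8, 0.4, -3.2]
gripper_width: 0.766
```

```bash
cat > st.py <<'E'
from h import *
o,p,r=tool(); F=o["contact_force"]; print("cr",cr(p).round(4),"F lane %.1f lat %.1f z %.1f"%(F@np.r_[D,0],F@np.r_[N,0],F[2]),"M",o["torque"].round(2),"t",o["t"])
E
python3 st.py
```

```text
cr [-0.0943 -0.001   0.0637] F lane -0.7 lat 0.5 z -3.2 M [-0.02 -0.03  0.02] t 7.8
```

Emit:
move_arm([
  [0, 0, 0, 0, 0, 0, 0.85],
  [0, 0, 0, 0, 0, 0, 0.9],
  [0, 0, 0, 0, 0, 0, 0.9],
  [0, 0, 0, 0, 0, 0, 0.9],
])

```text
t: 8.2
eef_pos: [0.4491, -0.1379, 0.0638]
tool_rot: [-0.442, 0.443, 0.552, -0.551]
contact_force: [-0.7, -0.1, -0.6]
gripper_width: 0.902
```

```bash
python3 st.py
python3 - <<'E'
from h import *
p,d=vision.read_camera("side"); cv2.imwrite("pics/side7.png",cv2.resize(p[160:250,170:330],None,fx=4.5,fy=4.5,interpolation=cv2.INTER_CUBIC))
C=cr(cloud("side",d)); hsv=cv2.cvtColor(p,cv2.COLOR_BGR2HSV)
m=(abs(C[...,0]+.1)<.06)&(abs(C[...,1])<.04)&(C[...,2]>.045)&(C[...,2]<.1)&(hsv[...,1]<80)&(hsv[...,2]>100)
q=C[m]; t=q[(q[:,2]>.07)&(q[:,2]<.08)]; print("top",np.median(t[:,2]),np.percentile(q[:,0],[1,99]))
E
```

```text
cr [-0.0942 -0.0011  0.0638] F lane -0.7 lat 0.0 z -0.6 M [ 0.01 -0.01 -0.  ] t 8.2
top 0.07349286450083603 [-0.13789161 -0.05809519]
```

View pics/side7.png

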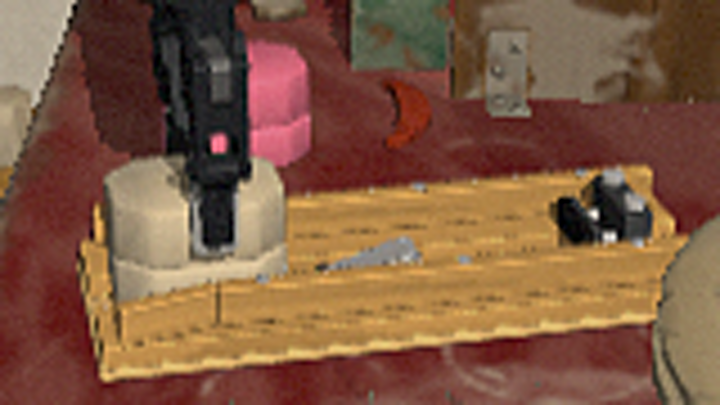

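Emit:
move_arm([
  [0, 0, 0, 0, 0, 0, 0.7],
  [0, 0, 0, 0, 0, 0, 0.6],
  [0, 0, 0, 0, 0, 0, 0.5],
  [0, 0, 0, 0, 0, 0, 0.5],
  [0, 0, 0, 0, 0, 0, 0.5],
  [0, 0, 0, 0, 0, 0, 0.5],
], squeeze=30)

```text
t: 8.85
eef_pos: [0.4491, -0.1378, 0.0641]
tool_rot: [-0.443, 0.443, 0.552, -0.551]
contact_force: [-1.4, 1.2, 5.8]
gripper_width: 0.766
```

```bash
python3 st.py
```

```text
cr [-0.0942 -0.001   0.0641] F lane -1.1 lat 1.5 z 5.8 M [ 0.09  0.24 -0.06] t 8.85
```

Emit:
move_arm([
  [0, -0.05, 0, 0, 0, 0, 0.5],
  [0, -0.05, -0.5, 0, 0, 0, 0.5],
  [0, -0.05, -1, 0, 0, 0, 0.5],
  [0, -0.05, -1.5, 0, 0, 0, 0.5],
  [0, -0.05, -2, 0, 0, 0, 0.5],
  [0, -0.05, -2, 0, 0, 0, 0.5],
])

```text
t: 9.45
eef_pos: [0.4697, -0.1332, 0.0646]
tool_rot: [-0.442, 0.443, 0.552, -0.551]
contact_force: [0.2, -1.1, -3.1]
gripper_width: 0.77
```

```bash
python3 st.py
```

```text
cr [-0.0731 -0.0009  0.0646] F lane -0.0 lat -1.1 z -3.1 M [ 0.01 -0.03  0.05] t 9.45
```

Emit:
move_arm([
  [0, 0, -0.4, 0, 0, 0, 0.5],
  [0, 0, -0.9, 0, 0, 0, 0.5],
  [0, 0, -1.4, 0, 0, 0, 0.5],
  [0, 0, -1.9, 0, 0, 0, 0.5],
  [0, 0, -2.4, 0, 0, 0, 0.5],
  [0, 0, -3, 0, 0, 0, 0.5],
  [0, 0, -3, 0, 0, 0, 0.5],
])

```text
t: 10.15
eef_pos: [0.5001, -0.1264, 0.0648]
tool_rot: [-0.442, 0.443, 0.552, -0.551]
contact_force: [0.4, 0.5, -0.9]
gripper_width: 0.772
```

```bash
python3 st.py
```

```text
cr [-0.042  -0.0009  0.0648] F lane 0.5 lat 0.4 z -0.9 M [ 0.05  0.02 -0.01] t 10.15
```

Emit:
move_arm([
  [0, 0.02, -0.4, 0, 0, 0, 0.5],
  [0, 0.02, -0.9, 0, 0, 0, 0.5],
  [0, 0.02, -1.4, 0, 0, 0, 0.5],
  [0, 0.02, -1.9, 0, 0, 0, 0.5],
  [0, 0.02, -2.4, 0, 0, 0, 0.5],
  [0, 0.02, -3, 0, 0, 0, 0.5],
  [0, 0.02, -3.5, 0, 0, 0, 0.5],
  [0, 0.02, -4, 0, 0, 0, 0.5],
  [0, 0.02, -4, 0, 0, 0, 0.5],
])

```text
t: 11.05
eef_pos: [0.5402, -0.1175, 0.0648]
tool_rot: [-0.441, 0.443, 0.553, -0.551]
contact_force: [-0.3, 1.0, -1.2]
gripper_width: 0.769
```

```bash
python3 st.py
python3 - <<'E'
from h import *
p,d=vision.read_camera("side"); cv2.imwrite("pics/side8.png",cv2.resize(p[150:250,180:330],None,fx=5,fy=5,interpolation=cv2.INTER_CUBIC))
p,d=vision.read_camera("top"); cv2.imwrite("pics/top8.png",cv2.resize(p[130:270,200:320],None,fx=4,fy=4,interpolation=cv2.INTER_CUBIC))
E
```

```text
cr [-0.0009 -0.0007  0.0648] F lane -0.1 lat 1.0 z -1.2 M [ 0.08 -0.18  0.02] t 11.05
```

View pics/side8.png

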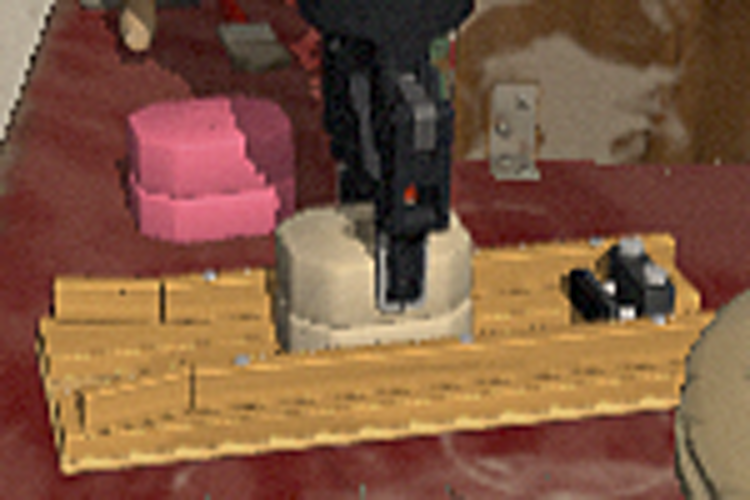

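View pics/top8.png

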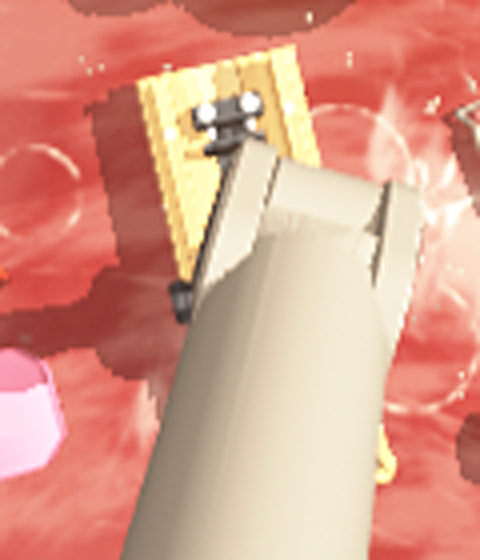

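Emit:
move_arm([
  [0, 0.02, -0.4, 0, 0, 0, 0.5],
  [0, 0.02, -0.9, 0, 0, 0, 0.5],
  [0, 0.02, -1.4, 0, 0, 0, 0.5],
  [0, 0.02, -1.9, 0, 0, 0, 0.5],
  [0, 0.02, -2.4, 0, 0, 0, 0.5],
  [0, 0.02, -2.8, 0, 0, 0, 0.5],
  [0, 0.02, -2.8, 0, 0, 0, 0.5],
])

```text
t: 11.85
eef_pos: [0.5681, -0.1112, 0.0649]
tool_rot: [-0.441, 0.444, 0.553, -0.55]
contact_force: [1.2, 0.1, -1.6]
gripper_width: 0.769
```

```bash
python3 st.py
```

```text
cr [ 0.0278 -0.0006  0.0649] F lane 1.2 lat -0.2 z -1.6 M [ 0.08 -0.14 -0.04] t 11.85
```

Emit:
move_arm([
  [0, 0, -0.2, 0, 0, 0, 0.5],
  [0, 0, -0.4, 0, 0, 0, 0.5],
  [0, 0, -0.6, 0, 0, 0, 0.5],
  [0, 0, -0.8, 0, 0, 0, 0.5],
  [0, 0, -0.9, 0, 0, 0, 0.5],
  [0, 0, -0.9, 0, 0, 0, 0.5],
])

```text
t: 12.45
eef_pos: [0.5771, -0.1092, 0.065]
tool_rot: [-0.441, 0.444, 0.553, -0.55]
contact_force: [-0.6, -0.0, -1.4]
gripper_width: 0.768
```

```bash
python3 st.py
python3 - <<'E'
from h import *
p,d=vision.read_camera("side"); cv2.imwrite("pics/side9.png",cv2.resize(p[170:245,230:340],None,fx=7,fy=7,interpolation=cv2.INTER_CUBIC))
E
```

```text
cr [ 0.037  -0.0006  0.065 ] F lane -0.6 lat 0.1 z -1.4 M [0.02 0.21 0.03] t 12.45
```

View pics/side9.png

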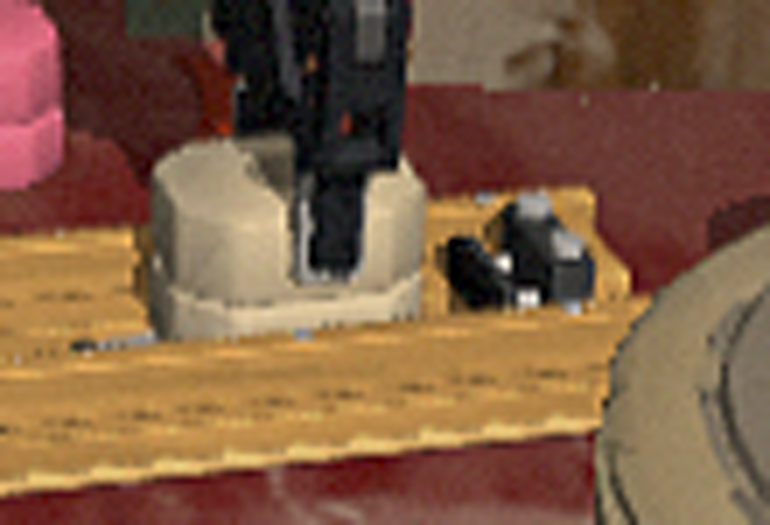

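Emit:
move_arm([
  [0, 0.02, -0.1, 0, 0, 0, 0.5],
  [0, 0.02, -0.3, 0, 0, 0, 0.5],
  [0, 0.02, -0.5, 0, 0, 0, 0.5],
  [0, 0.02, -0.6, 0, 0, 0, 0.5],
  [0, 0.02, -0.6, 0, 0, 0, 0.5],
])

```text
t: 13.0
eef_pos: [0.5833, -0.1078, 0.0649]
tool_rot: [-0.441, 0.444, 0.553, -0.55]
contact_force: [-0.7, -0.4, -1.1]
gripper_width: 0.769
```

```bash
python3 st.py
```

```text
cr [ 0.0433 -0.0006  0.0649] F lane -0.8 lat -0.2 z -1.1 M [-0.02  0.11 -0.05] t 13.0
```

Emit:
move_arm([
  [0, 0.02, -0.1, 0, 0, 0, 0.5],
  [0, 0.02, -0.2, 0, 0, 0, 0.5],
  [0, 0.02, -0.3, 0, 0, 0, 0.5],
  [0, 0.02, -0.3, 0, 0, 0, 0.5],
])

```text
t: 13.4
eef_pos: [0.5864, -0.1071, 0.0647]
tool_rot: [-0.441, 0.444, 0.553, -0.55]
contact_force: [-0.9, 0.4, -1.2]
gripper_width: 0.77
```

```bash
python3 st.py
```

```text
cr [ 0.0465 -0.0005  0.0647] F lane -0.7 lat 0.6 z -1.2 M [-0.    0.15  0.01] t 13.4
```

Emit:
move_arm([
  [0, 0, -0.1, 0, 0, 0, 0.5],
  [0, 0, -0.2, 0, 0, 0, 0.5],
  [0, 0, -0.2, 0, 0, 0, 0.5],
  [0, 0, -0.2, 0, 0, 0, 0.5],
])

```text
t: 13.8
eef_pos: [0.5885, -0.1066, 0.0648]
tool_rot: [-0.44, 0.444, 0.553, -0.55]
contact_force: [-0.5, 0.1, -0.9]
gripper_width: 0.766
```

```bash
python3 st.py
```

```text
cr [ 0.0487 -0.0005  0.0648] F lane -0.4 lat 0.2 z -0.9 M [ 0.01  0.15 -0.04] t 13.8
```

Emit:
move_arm([
  [0, 0, -0.1, 0, 0, 0, 0.5],
  [0, 0, -0.2, 0, 0, 0, 0.5],
  [0, 0, -0.2, 0, 0, 0, 0.5],
  [0, 0, -0.2, 0, 0, 0, 0.5],
])

```text
t: 14.2
eef_pos: [0.5906, -0.1062, 0.0648]
tool_rot: [-0.44, 0.444, 0.553, -0.55]
contact_force: [-0.2, -0.0, -1.0]
gripper_width: 0.769
```

```bash
python3 st.py
```

```text
cr [ 0.0508 -0.0005  0.0648] F lane -0.2 lat 0.0 z -1.0 M [0.04 0.14 0.02] t 14.2
```

Emit:
move_arm([
  [0, 0, -0.1, 0, 0, 0, 0.5],
  [0, 0, -0.2, 0, 0, 0, 0.5],
  [0, 0, -0.2, 0, 0, 0, 0.5],
  [0, 0, -0.2, 0, 0, 0, 0.5],
])

```text
t: 14.6
eef_pos: [0.5927, -0.1057, 0.0649]
tool_rot: [-0.44, 0.444, 0.554, -0.55]
contact_force: [0.3, -1.2, -1.6]
gripper_width: 0.768
```

```bash
python3 st.py
python3 - <<'E'
from h import *
p,d=vision.read_camera("side"); cv2.imwrite("pics/side10.png",cv2.resize(p[170:245,230:340],None,fx=7,fy=7,interpolation=cv2.INTER_CUBIC))
E
```

```text
cr [ 0.053  -0.0004  0.0649] F lane 0.0 lat -1.3 z -1.6 M [-0.03  0.19 -0.01] t 14.6
```

View pics/side10.png

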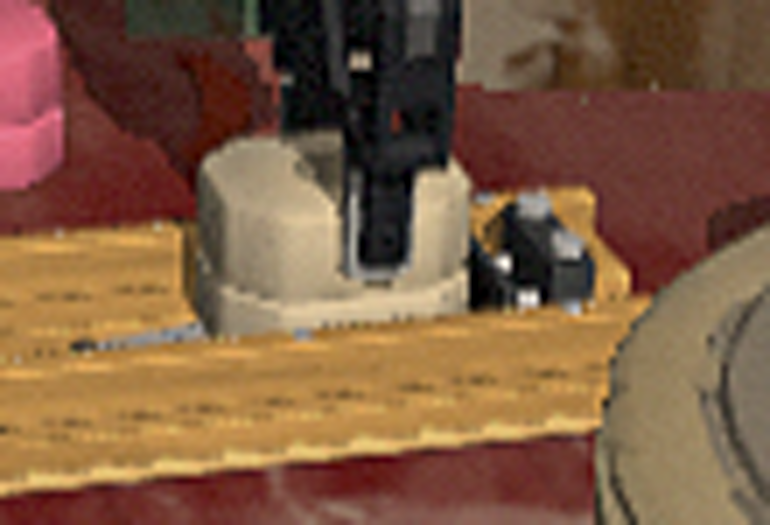

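Emit:
move_arm([
  [0, 0, -0.1, 0, 0, 0, 0.5],
  [0, 0, -0.2, 0, 0, 0, 0.5],
  [0, 0, -0.2, 0, 0, 0, 0.5],
  [0, 0, -0.2, 0, 0, 0, 0.5],
])

```text
t: 15.05
eef_pos: [0.595, -0.1052, 0.065]
tool_rot: [-0.44, 0.444, 0.554, -0.55]
contact_force: [-0.5, 0.1, -0.9]
gripper_width: 0.77
```

```bash
python3 st.py
```

```text
cr [ 0.0553 -0.0005  0.065 ] F lane -0.5 lat 0.2 z -0.9 M [-0.06  0.08  0.03] t 15.05
```

Emit:
move_arm([
  [0, 0.02, -0.1, 0, 0, 0, 0.5],
  [0, 0.02, -0.2, 0, 0, 0, 0.5],
  [0, 0.02, -0.2, 0, 0, 0, 0.5],
  [0, 0.02, -0.2, 0, 0, 0, 0.5],
])

```text
t: 15.45
eef_pos: [0.5971, -0.1047, 0.0648]
tool_rot: [-0.44, 0.444, 0.554, -0.55]
contact_force: [-0.5, 0.6, -1.4]
gripper_width: 0.773
```

```bash
python3 st.py
```

```text
cr [ 0.0574 -0.0004  0.0648] F lane -0.3 lat 0.7 z -1.4 M [-0.04  0.09 -0.01] t 15.45
```

Emit:
move_arm([
  [0, 0, -0.1, 0, 0, 0, 0.5],
  [0, 0, -0.15, 0, 0, 0, 0.5],
  [0, 0, -0.15, 0, 0, 0, 0.5],
  [0, 0, -0.15, 0, 0, 0, 0.5],
])

```text
t: 15.85
eef_pos: [0.598, -0.1045, 0.0647]
tool_rot: [-0.44, 0.444, 0.553, -0.55]
contact_force: [-2.3, 0.1, -0.3]
gripper_width: 0.765
```

```bash
python3 st.py
python3 - <<'E'
from h import *
p,d=vision.read_camera("side"); cv2.imwrite("pics/side11.png",cv2.resize(p[170:245,230:340],None,fx=7,fy=7,interpolation=cv2.INTER_CUBIC))
E
```

```text
cr [ 0.0584 -0.0005  0.0647] F lane -2.2 lat 0.6 z -0.3 M [-0.16  0.64 -0.02] t 15.85
```

View pics/side11.png

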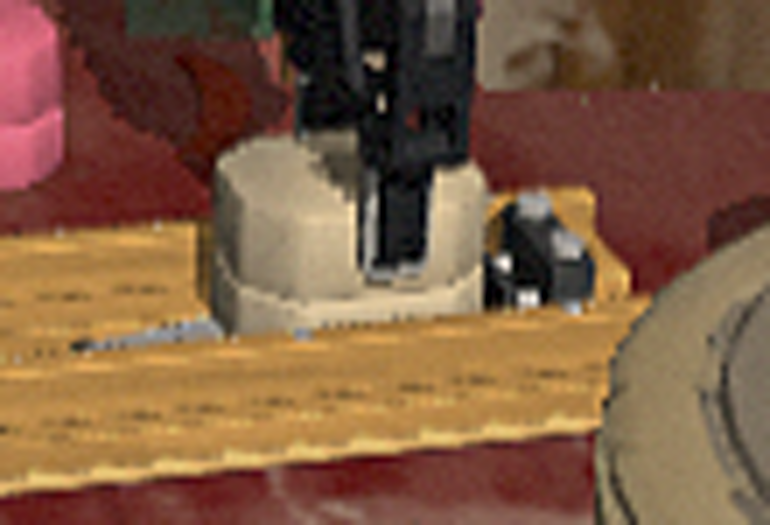

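Emit:
move_arm([
  [0, 0, -0.1, 0, 0, 0, 0.5],
  [0, 0, -0.15, 0, 0, 0, 0.5],
  [0, 0, -0.15, 0, 0, 0, 0.5],
  [0, 0, -0.15, 0, 0, 0, 0.5],
])

```text
t: 16.3
eef_pos: [0.5992, -0.1043, 0.0646]
tool_rot: [-0.44, 0.444, 0.553, -0.55]
contact_force: [-3.9, -0.8, 0.6]
gripper_width: 0.767
```

```bash
python3 st.py
```

```text
cr [ 0.0596 -0.0005  0.0646] F lane -4.0 lat 0.0 z 0.6 M [-0.16  0.9  -0.04] t 16.3
```

Emit:
move_arm([
  [0, 0, -0.1, 0, 0, 0, 0.5],
  [0, 0, -0.15, 0, 0, 0, 0.5],
  [0, 0, -0.15, 0, 0, 0, 0.5],
  [0, 0, -0.15, 0, 0, 0, 0.5],
])

```text
t: 16.7
eef_pos: [0.6003, -0.104, 0.0646]
tool_rot: [-0.441, 0.444, 0.553, -0.55]
contact_force: [-4.9, -1.1, 2.3]
gripper_width: 0.769
```

```bash
python3 st.py
python3 - <<'E'
from h import *
p,d=vision.read_camera("side"); cv2.imwrite("pics/side12.png",cv2.resize(p[170:245,230:340],None,fx=7,fy=7,interpolation=cv2.INTER_CUBIC))
E
```

```text
cr [ 0.0608 -0.0005  0.0646] F lane -5.0 lat -0.0 z 2.3 M [-0.17  1.21 -0.02] t 16.7
```

View pics/side12.png

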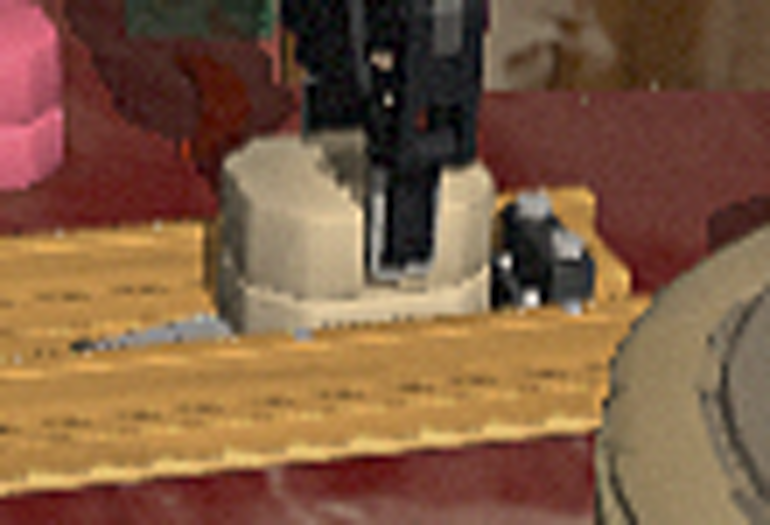

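Emit:
move_arm([
  [0, 0, -0.1, 0, 0, 0, 0.5],
  [0, 0, -0.2, 0, 0, 0, 0.5],
  [0, 0, -0.2, 0, 0, 0, 0.5],
  [0, 0, -0.2, 0, 0, 0, 0.5],
])

```text
t: 17.15
eef_pos: [0.6012, -0.1038, 0.0644]
tool_rot: [-0.441, 0.443, 0.553, -0.551]
contact_force: [-7.2, -1.4, 1.6]
gripper_width: 0.769
```

```bash
python3 st.py
python3 - <<'E'
from h import *
p,d=vision.read_camera("side"); cv2.imwrite("pics/side13.png",cv2.resize(p[170:245,230:340],None,fx=7,fy=7,interpolation=cv2.INTER_CUBIC))
E
```

```text
cr [ 0.0616 -0.0005  0.0644] F lane -7.3 lat 0.2 z 1.6 M [-0.22  1.44 -0.03] t 17.15
```

View pics/side13.png

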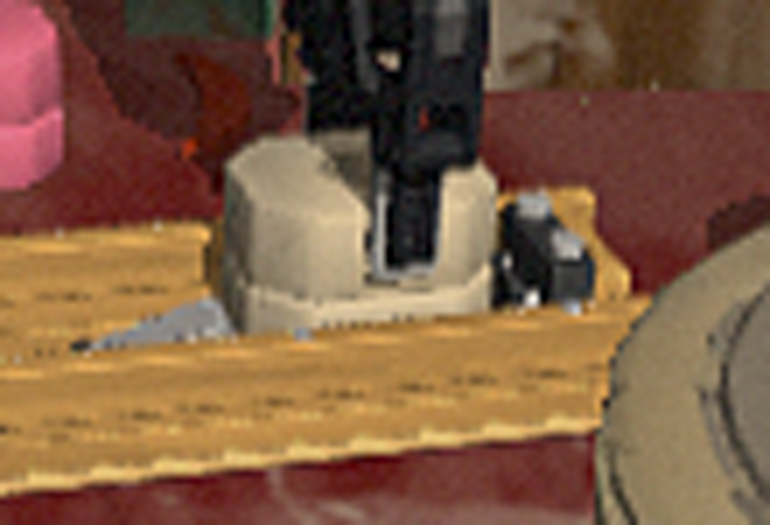

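Emit:
move_arm([
  [0, 0, -0.04, 0, 0, 0, 0.8],
  [0, 0, -0.04, 0, 0, 0, 0.9],
  [0, 0, 0, 0, 0, 0, 0.95],
  [0, 0, 0, 0, 0, 0, 0.95],
  [0, 0, 0, 0, 0, 0, 0.95],
])

```text
t: 17.7
eef_pos: [0.6016, -0.1037, 0.0645]
tool_rot: [-0.441, 0.443, 0.553, -0.551]
contact_force: [-0.8, -0.5, -0.2]
gripper_width: 0.951
```

```bash
python3 st.py
python3 - <<'E'
from h import *
p,d=vision.read_camera("side"); cv2.imwrite("pics/side14.png",cv2.resize(p[170:245,230:340],None,fx=7,fy=7,interpolation=cv2.INTER_CUBIC))
E
```

```text
cr [ 0.0621 -0.0005  0.0645] F lane -0.9 lat -0.3 z -0.2 M [-0.02  0.01 -0.07] t 17.7
```

View pics/side14.png

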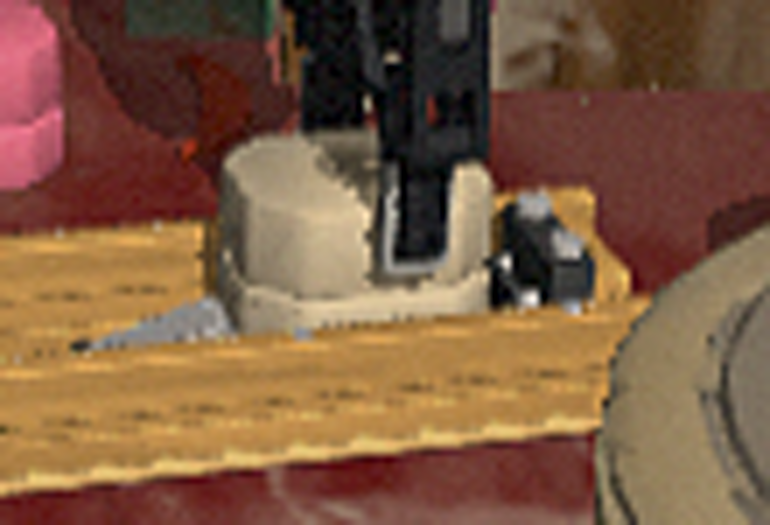

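Released: the mould moved back slightly against the raised catch (wedge at about 90–230, 300–345) and stays. Retreating upwards.

Emit:
move_arm([
  [0, -1, 0, 0, 0, 0, 1],
  [0, -3, 0, 0, 0, 0, 1],
  [0, -6, 0, 0, 0, 0, 1],
  [0, -10, 0, 0, 0, 0, 1],
  [0, -13, 3, 0, 0, 0, 1],
  [0, -15, 8, 0, 0, 0, 1],
  [-3, -15, 12, 0, 0, 0, 1],
  [10, -15, 12, 0, 0, 0, 1],
  [15, -15, 12, 0, 0, 0, 1],
  [20, -15, 12, 0, 0, 0, 1],
  [25, -15, 12, 0, 0, 0, 1],
  [25, -15, 12, 0, 0, 0, 1],
])

```text
t: 18.95
eef_pos: [0.4352, 0.088, 0.2149]
tool_rot: [-0.441, 0.444, 0.553, -0.55]
contact_force: [1.6, 0.3, -0.1]
gripper_width: 1.003
```

```bash
python3 st.py
python3 - <<'E'
from h import *
p,d=vision.read_camera("side"); a=cv2.resize(p[170:245,230:340],None,fx=7,fy=7,interpolation=cv2.INTER_CUBIC);cv2.imwrite("pics/side15.png",a)
p,d=vision.read_camera("top"); cv2.imwrite("pics/top15.png",cv2.resize(p[130:275,190:390],None,fx=4,fy=4,interpolation=cv2.INTER_CUBIC))
C=cr(cloud("top",d)); k=(C[...,2]>.068)&(C[...,2]<.085)&(abs(C[...,1])<.05)&(abs(C[...,0]-.05)<.06); q=C[k]; print(cv2.minAreaRect((q[:,:2]*1000).astype(np.float32)),q[:,2].mean())
E
```

```text
cr [-0.0593  0.2226  0.2149] F lane 1.6 lat -0.1 z -0.1 M [ 0.02 -0.05  0.03] t 18.95
((59.74177169799805, -0.05222320556640625), (66.7234115600586, 84.09214782714844), 88.88005828857422) 0.07431326707627049
```

View pics/side15.png

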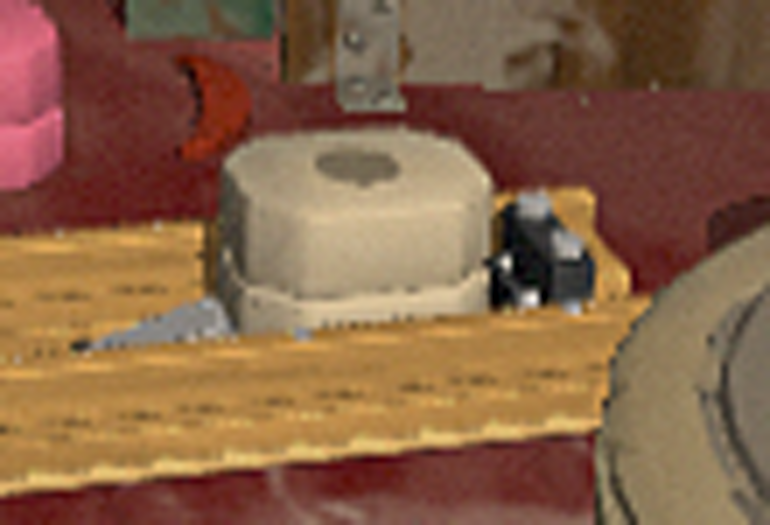

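View pics/top15.png

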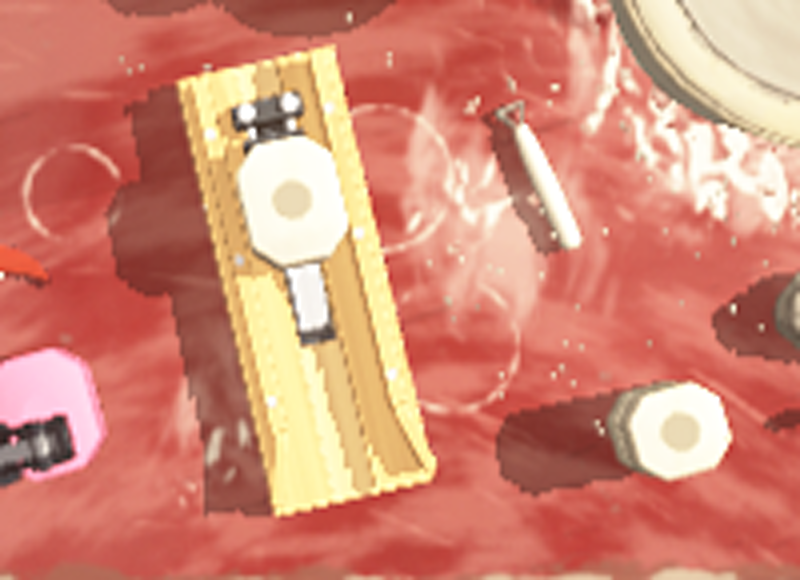

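The mould sits in line (x ≈ 0.060, y ≈ 0) with the catch raised behind it, the buffer in front and the gripper clear.

```bash
python3 -c "
from station import bot
print(bot.hand_in()); print(bot.get_obs()['t'])"
```

```text
the job is handed in; nothing more can be done
None
the job is handed in; nothing more can be done
```

I slid the long mould over the catch until it clicked up behind it, then let go, moved the gripper clear and handed the job in. The hand-in gave no verdict.

**What I did:** I picked up the longer mould on the left and stood it in the cradle mouth. I let go there so it settled on the lane's floor, then gripped it again. I slid it inward in small steps, feeling for the buffer. The buffer first touched at about 2 N, and the catch sprang up at about 7 N, where I stopped and let go.

**Last checks:**
- **Position:** the top camera puts the mould's centre about 60 mm past the cradle's origin, on the centre line to within a millimetre. Its top is at 74 mm, so it stands upright on the floor.
- **Catch:** the side picture shows the tongue raised behind the mould, with the buffer in front.
- **Taller mould:** I never touched it and it looks unmoved; I did not re-measure its position.
- **Time:** about 19 s were used.

**What went wrong on the way:** on the first try at sliding in the mouth I pressed the mould down too hard. The wrist force reached about 32 N upwards and 21 N along the lane. I raised it 2 mm and carried on, and nothing chipped or moved that I could see.

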